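# Stack a painted drawer front on spacer sticks

## Task

Spread the two spacer sticks lying in the middle of the bare white panel so that one lies square across it near each end, about 4 cm in from the end. Then lift the drawer front by its bar handle and gently set it down, handle up, on both sticks, lined up over the panel and never touching it. Leave the lower panel where it lies, do not disturb the other things, and let go.

Things in the scene. Friction and masses are not known exactly. Their poses are not given: they have to be found in the camera images.
- panel: the lower layer: a bare white drawer front lying on the counter, flat back up, a plain slab 150 (x) x 320 (y, long) x 18 mm thick, loose, about 0.6 kg. Origin at the centre of its underside, z up; its flat top is 18 mm above the origin, its ends at y = +-160 mm. Lies on the left or the right half of the counter
- stick_a_center (a point): centre of spacer stick A, a loose pale-wood bar 160 mm long (its x axis) x 18 x 18 mm, 35 g. It starts on top of the panel, roughly across it, 40 to 65 mm from the panel's middle on the panel's +y side. It slides when pushed sideways low down; either stick may go to either end
- stick_b_center (a point): centre of spacer stick B, the same as A, starting on the panel's -y side
- stick_a: the whole of stick A; origin at the centre of its underside, axes as stick_a_center
- stick_b: the whole of stick B; origin at the centre of its underside, axes as stick_b_center
- front_handle (a point): centre of the drawer front's bar handle: a steel bar 10 x 130 (y) x 10 mm on two posts at y = +-55 mm, its centre 47 mm above the underside and over the centre of the drawer front; free space under the bar 30 mm. Axes: y along the bar and the front's long side, z up
- front: the upper layer: a white framed drawer front 150 (x) x 320 (y, long) mm, 18 mm thick at its raised rim (rim 32 to 40 mm wide), 12 mm in the middle, loose, about 0.6 kg, lying on the counter face up with the handle on top, on the half of the counter away from the panel. Origin at the centre of its flat underside
- screwdriver: bystander: a screwdriver lying on the counter between panel and drawer front; origin at its underside. More bystanders, not tracked, stand behind the work, their near sides beyond x = 0.7: two stem glasses 154 mm tall, a bowl, a jar 85 mm high and a cork block; a bin and a case up to 145 mm high stand at the sides, beyond y = +-0.45
- offcut: bystander: a short offcut of stick, 55 x 18 x 18 mm, lying on the counter between the two, nearer to the robot; not a spacer; origin at the centre of its underside

How it is judged:
By the outcome, as a careful person would: the job done as asked, in the order asked, and still so for the second after the job is handed in, with the robot touching nothing.
It also fails if it takes over 64 s, if anything falls off the work surface, if the arm or the gripper's body presses on something with over 40 N, if the wrist force passes 120 N, or if a joint passes its speed limit or range.

## Robot

A 6-joint arm with a two-finger parallel gripper is mounted at the origin on the work surface. World frame = base frame: x ahead of the robot, y to its left, z up, the work surface at z = 0. Lengths are in m, angles in rad, forces in N, time in s.
With the tool pointing down it reaches from about 0.375 to 0.975 m from the base axis. Payload 3.8 kg.
Tool frame: the origin (TCP) lies at the very end of the fingers, on their centre line; the grasp point (between the pads) lies 19 mm behind it; z points along the fingers, y is the line along which they close (so a half turn about z gives the same grasp; the last joint's range is limited). The gripper opens to 85 mm and grips with 20 to 120 N. Pads are 22 mm wide; open, the fingers measure 114 mm over their backs; the gripper's body (76 mm by 85 mm) begins 54 mm behind the grasp point. The pads swing forward as they close: fully open they stand 13 mm farther back than shut.
Start: joints at [1.206, 0.264, 1.604, -0, 1.274, -0.037], TCP at [0.217, 0.639, 0.231] pointing down, gripper open.
Joint ranges: [-2.63, 2.63], [-0.94, 2.18], [0.31, 2.57], [-1.31, 4.45], [0, 2.66], [-2.55, 2.55]. Speed limits (rad/s): [2.57, 2.57, 3.14, 3.14, 3.14, 3.14].

## Interface

Orientations are given as a rotation vector (axis times angle).
In Python, from workcell import monitor, viewer, job gives the robot as it stands. The module is installed in compiled form; this text tells all that it offers.
- The arm moves only by the tool step_arm, never from a script. Its argument "series" is one flat list of numbers, 4 for each row, row after row: the shift along the tool's x, y, z in m, then the turn about the tool's z in rad. A call has 1 to 8 rows; each row is the pose to reach, as a shift and turn from the pose commanded when the call began, along the tool's axes at that moment; what a row does not reach only later rows make up. A row lasts 1/8 s, in which the tool goes at most 62.5 mm and 10.7 degrees, less where a joint would pass 70% of its speed; a pose out of reach is approached as far as the arm can. A call with a gripper value outside its range is refused whole. "gripper" is the opening, from 0 (shut) to 1 (fully open), set as the call begins (left out, the last holds). The fingers move at their own pace and stop on an object; "newtons" is the grip in N (left out, the last holds). Time passes only in rows, so rows that repeat a pose let the fingers close. It gives the time, the measured TCP pose, the force, the opening and the grip force at its end, in the units of the state.
- monitor.read_state(): the state, without advancing time (a new reading comes with each control period).
- viewer.read_camera(name): name is "side" or "top"; returns a dict with "image" (480x640x3 uint8, red, green, blue), "intrinsics" (3x3 intrinsics, pixels), "T" (4x4, takes a point from camera to world coordinates). Camera axes: x right, y up, looking along -z (the intrinsics and any distortion apply to the point x, -y, -z); pixel columns grow to the right and rows downward; lengths in m; the calibration is good to about 2 mm. A picture is of the moment at which its call begins. There is no depth.
- job.finish_job(): hands the job in; it is judged then, once.
Trained networks look in a picture, given as the dict that the camera call returned (one of the last four; its "shot" number tells which), for a name from the list of things; names that differ only in an ending like _2 or _b are one class to them, and where a whole thing is asked for, a point or a joint stands for the part that bears it (a point fixed in the world has none). Each returns a list of dicts, best first, with "score" (0 to 1); they miss things now and then, are a little off and sometimes report something else, mostly with a low value. They report only what shows in the picture. A call takes as long as a camera call.
- viewer.boxes_of(picture, label): "extent" ([centre column, centre row, width, height] in pixels, round what is visible of it).
- viewer.spot_point(picture, label): "point" ([column, row] in pixels: a listed point, or the origin of a listed thing).
The state is a dict: "time": time; "q": joint angles; "joint_vel": joint speeds; "joint_torque": joint torques, N m; "tool_pos": TCP position; "tcp_rot": TCP orientation; "wrist_force": force on the tool from outside, world axes, zero at the start; "torque": the same for the moment, N m; "width": opening from 0.0 (shut) to 1.0 (fully open); "grip_force": force on a finger pad.
Only numpy, scipy, OpenCV 4.12 (cv2) and the standard library are available. Lean on these libraries where they do the work, as an engineer would, in place of code of your own. Each camera call takes 0.05 s, during which the arm holds its last target. There are 200 camera calls.

## Working session

There is one attempt and no reset: what is moved stays moved. The work goes in short steps, Python scripts to look and compute and a tool call to move; the robot and the scene stay as the last step left them, time stands still between calls to the robot, and variables do not carry over. Pictures are saved under pics/ and viewed, at most 10 in all, crops included, and the job is handed in when it is done.

Besides the shell and the picture viewer there is one more tool, called after "Emit:" by a JSON object that holds its "fn" and its "kwargs", one argument or row to a line. step_arm: Moves the arm, as the interface text tells. Its arguments: {"type":"object","properties":{"series":{"type":"array"},"gripper":{"type":"number"},"newtons":{"type":"number"}},"required":["series"]}

```bash
mkdir -p pics; cat > h.py <<'E'
import numpy as np, cv2
from scipy.spatial.transform import Rotation as R
from workcell import monitor, viewer, job
def ray(p,uv):
    K=p["intrinsics"];T=p["T"]
    x=(uv[0]-K[0,2])/K[0,0];y=(uv[1]-K[1,2])/K[1,1]
    d=T[:3,:3]@np.array([x,-y,-1.]);return T[:3,3],d/np.linalg.norm(d)
def atz(p,uv,z):
    o,d=ray(p,uv);return o+d*(z-o[2])/d[2]
def tri(rays):
    A=np.zeros((3,3));b=np.zeros(3)
    for o,d in rays:
        M=np.eye(3)-np.outer(d,d);A+=M;b+=M@o
    X=np.linalg.solve(A,b);return X,max(np.linalg.norm(np.cross(X-o,d)) for o,d in rays)
def save(p,n): cv2.imwrite("pics/"+n,p["image"][:,:,::-1])
E
cat > a.py <<'E'
from h import *
s=monitor.read_state();print({k:np.round(v,3) for k,v in s.items()})
ps={n:viewer.read_camera(n) for n in("side","top")}
for n,p in ps.items():
    save(p,n+"1.png");print(n,p.keys(),np.round(p["T"],3).tolist(),np.round(p["intrinsics"],1).tolist())
    for l in["panel","stick_a_center","stick_a","front_handle","front","screwdriver","offcut"]:
        print(l,[(np.round(r["point"],1).tolist(),round(r["score"],2)) for r in viewer.spot_point(p,l)[:3]],[(np.round(r["extent"],0).tolist(),round(r["score"],2)) for r in viewer.boxes_of(p,l)[:2]])
E
python3 a.py
```

```text
{'time': np.float64(0.0), 'q': array([ 1.206,  0.265,  1.605, -0.   ,  1.274, -0.037]), 'joint_vel': array([-0.   , -0.001,  0.001, -0.001, -0.002,  0.001]), 'joint_torque': array([ 1.0000e-03, -5.1508e+01, -3.6733e+01, -0.0000e+00,  1.2000e-02,
        0.0000e+00]), 'tool_pos': array([0.217, 0.638, 0.23 ]), 'tcp_rot': array([-5.130e-01, -3.099e+00,  3.000e-03]), 'wrist_force': array([-0.238, -0.711,  0.464]), 'torque': array([-0.038, -0.018, -0.026]), 'grip_force': np.float64(0.0), 'width': np.float64(1.0)}
side dict_keys(['image', 'intrinsics', 'T', 'shot']) [[0.903, 0.275, -0.331, 0.253], [-0.43, 0.598, -0.677, -0.552], [0.012, 0.753, 0.658, 0.607], [0.0, 0.0, 0.0, 1.0]] [[461.6, 0.0, 316.8], [0.0, 461.6, 242.0], [0.0, 0.0, 1.0]]
panel [([272.2, 198.2], 0.59)] [([274.0, 200.0, 99.0, 94.0], 0.65)]
stick_a_center [([262.3, 173.8], 0.68)] [([262.0, 174.0, 69.0, 21.0], 0.92)]
stick_a [([263.0, 179.5], 0.96), ([278.6, 203.4], 0.7)] [([277.0, 202.0, 76.0, 26.0], 0.93), ([263.0, 174.0, 68.0, 21.0], 0.63)]
front_handle [([401.3, 350.5], 0.88)] [([410.0, 378.0, 177.0, 199.0], 0.93)]
front 
[... 292 characters left out ...]
0.013], [-0.003, 0.067, 0.998, 0.931], [0.0, 0.0, 0.0, 1.0]] [[548.6, 0.0, 319.9], [0.0, 548.6, 243.3], [0.0, 0.0, 1.0]]
panel [([166.3, 234.2], 0.57)] [([165.0, 235.0, 203.0, 114.0], 0.83)]
stick_a_center [([127.3, 225.8], 0.94), ([314.5, 292.0], 0.3)] [([127.0, 230.0, 30.0, 101.0], 0.93)]
stick_a [([128.1, 232.0], 0.86), ([197.4, 240.0], 0.65)] [([126.0, 229.0, 31.0, 97.0], 0.64), ([195.0, 237.0, 16.0, 93.0], 0.62)]
front_handle [([470.3, 222.2], 0.68)] [([461.0, 226.0, 204.0, 126.0], 0.76)]
front [([457.4, 227.0], 0.65)] []
screwdriver [([314.6, 190.3], 0.79), ([128.2, 227.8], 0.34)] [([314.0, 190.0, 15.0, 121.0], 0.82)]
offcut [([313.6, 293.2], 0.88)] [([314.0, 293.0, 12.0, 34.0], 0.86)]
```

View pics/top1.png

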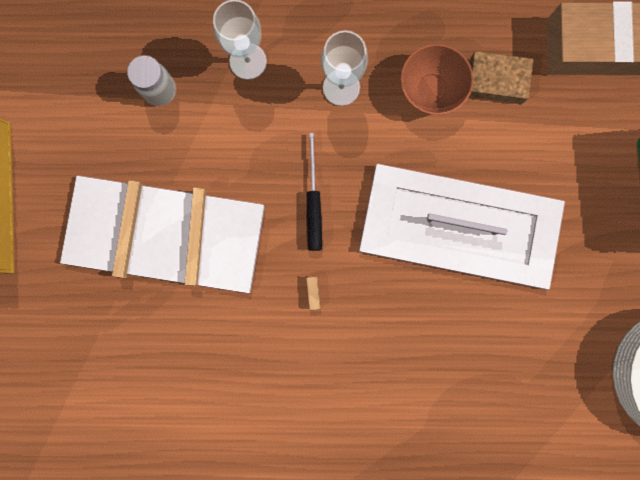

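View pics/side1.png

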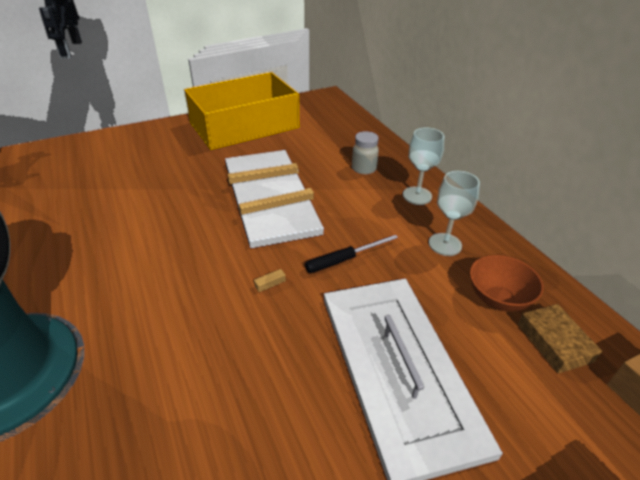

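Top view: the panel is on the left, corners about (77,177), (264,204), (250,292), (61,263). Its sticks are at columns 127 and 196. The front is on the right, with the handle near (467,225). The side view agrees. Next I fit poses from silhouettes in both views.

```bash
cat > fit.py <<'E'
from h import *
from scipy.optimize import minimize
def proj(p,P):
    T=p["T"];c=(P-T[:3,3])@T[:3,:3];K=p["intrinsics"]
    return np.c_[K[0,0]*c[:,0]/-c[:,2]+K[0,2],K[1,1]*-c[:,1]/-c[:,2]+K[1,2]]
def box(x,y,z,a,L):
    c=np.array([[i,j,k] for i in(-.5,.5) for j in(-.5,.5) for k in(0,1)])*L
    return c@R.from_euler('z',a).as_matrix().T+[x,y,z]
def draw(p,boxes):
    m=np.zeros((960,1280),np.uint8)
    for b in boxes:
        h=cv2.convexHull(((proj(p,b)+.5)*2*16).astype(np.float32)).astype(np.int32)
        cv2.fillConvexPoly(m,h,255,cv2.LINE_AA,4)
    return cv2.resize(m,(640,480),interpolation=cv2.INTER_AREA).astype(float)/255
def comp(m,uv):
    m=cv2.morphologyEx(m.astype(np.uint8),cv2.MORPH_CLOSE,np.ones((3,3)))
    n,l=cv2.connectedComponents(m);v=l[int(uv[1]),int(uv[0])]
    if v==0:
        ys,xs=np.nonzero(l);i=np.argmin((xs-uv[0])**2+(ys-uv[1])**2);v=l[ys[i],xs[i]]
    mm=(l==v).astype(np.uint8)
    c,_=cv2.findContours(mm,cv2.RETR_EXTERNAL,cv2.CHAIN_APPROX_NONE);cv2.drawContours(mm,c,-1,1,-1);return mm
def fit(ps,masks,L,x0,extra=[],free=4,z=0):
    x0=np.array(x0,float)
    def f(v):
        w=x0.copy();w[:len(v)]=v
        x,y,a,zz=w
        return sum(np.abs(draw(p,[box(x,y,zz,a,L)]+extra)-m).sum() for p,m in zip(ps,masks))
    v=x0[:free];sim=np.vstack([v]+[v+np.eye(4)[i][:free]*[.008,.008,.06,.006][i] for i in range(free)])
    r=minimize(f,v,method='Nelder-Mead',options=dict(initial_simplex=sim,xatol=1e-4,fatol=.3,maxiter=250))
    return r.x,r.fun/sum(m.sum() for m in masks)
SL=(.16,.018,.018);PL=(.15,.32,.018)
def hsv(p): return cv2.cvtColor(p["image"],cv2.COLOR_RGB2HSV).astype(int)
def white(p): h=hsv(p);return (h[...,1]<70)
def stickm(p): h=hsv(p);return (h[...,0]>=13)&(h[...,0]<25)&(h[...,1]>70)&(h[...,2]>120)
E
cat > b.py <<'E'
from fit import *
ps=[viewer.read_camera(n) for n in("side","top")]
for p,uvs in zip(ps,[[(262,174),(278,202),(272,188),(398,330),(240,240),(345,275)],[(127,229),(195,237),(165,230),(420,185),(300,350),(280,230)]]):
    h=hsv(p);print([h[v,u].tolist() for u,v in uvs])
def two(uvs,fn): return [comp(fn(p),uv) for p,uv in zip(ps,uvs)]
g=lambda uv,z:atz(ps[1],uv,z)[:2]
res={}
for n,uvs in dict(a=[(262,174),(127,229)],b=[(278,202),(195,237)]).items():
    M=two(uvs,stickm);r=fit(ps,M,SL,[*g(uvs[1],.036),0.12,.018]);res[n]=r[0]
    print(n,[m.sum() for m in M],np.round(r[0],4),round(r[1],3))
ex=[box(*res[k][[0,1,3,2]],SL) for k in"ab"]
M=two([(272,188),(165,230)],lambda p:white(p)|stickm(p))
print([m.sum() for m in M]);r=fit(ps,M,PL,[*g((163,234),.018),-.12,0],extra=ex);print("panel",np.round(r[0],4),r[1])
r2=fit(ps,M,PL,[*r[0][:3],0],extra=ex,free=3);print("panel z0",np.round(r2[0],4),r2[1]);P=r2[0]
M=two([(345,300),(420,185)],white)
print([m.sum() for m in M]);r=fit(ps,M,PL,[*g((462,227),.01),-.12,0],free=4);print("front",np.round(r[0],4),r[1])
print("handle",tri([ray(p,viewer.spot_point(p,"front_handle")[0]["point"]) for p in ps]))
print("sc",tri([ray(ps[0],(262.3,173.8)),ray(ps[1],(127.3,225.8))]))
for k in"ab":
    d=res[k][:2]-P[:2];c,s=np.cos(P[2]),np.sin(P[2]);print(k,"in panel",c*d[0]+s*d[1],-s*d[0]+c*d[1],res[k][2]-P[2])
E
python3 b.py
```

```text
[[18, 149, 154], [17, 148, 155], [90, 1, 217], [120, 3, 187], [12, 196, 138], [12, 193, 132]]
[[16, 111, 227], [16, 114, 225], [0, 6, 240], [176, 8, 237], [11, 154, 177], [11, 150, 182]]
a [np.uint64(766), np.uint64(1371)] [ 0.5353  0.3094 -0.1385  0.0214] 0.15
b [np.uint64(95939), np.uint64(1235)] [ 0.5239  0.1959 -0.0661  0.0233] 0.982
[np.uint64(249856), np.uint64(17542)]
panel [ 5.288e-01  2.550e-01 -1.454e-01  4.000e-04] 0.9105148981858429
panel z0 [ 0.5285  0.2554 -0.1473] 0.9104180461554775
[np.uint64(20458), np.uint64(17511)]
front [ 0.5446 -0.2453 -0.1937  0.0028] 0.011020445471770314
handle (array([ 0.53928776, -0.24764612,  0.05576001]), np.float64(0.00040874298687707347))
sc (array([0.53662553, 0.31099019, 0.0263305 ]), np.float64(0.003360348432689223))
a in panel -0.0012286923996079873 0.054320005974364025 0.008786989482462593
b in panel 0.004123614901920993 -0.05957604509753832 0.08115704303838298
```

```bash
cat > c.py <<'E'
from fit import *
ps=[viewer.read_camera(n) for n in("side","top")]
roi=[(215,145,335,250),(45,165,280,300)]
def cut(p,m,i):
    o=np.zeros_like(m);a,b,c,d=roi[i];o[b:d,a:c]=m[b:d,a:c];return o
def two(uvs,fn): return [comp(cut(p,fn(p),i),uv) for i,(p,uv) in enumerate(zip(ps,uvs))]
sm=lambda p:(hsv(p)[...,0]>=15)&(hsv(p)[...,0]<25)&(hsv(p)[...,1]>60)&(hsv(p)[...,2]>90)
res={}
for n,uvs,x0 in (("a",[(262,174),(127,229)],[.535,.309,-.14,.018]),("b",[(278,202),(195,237)],[.524,.196,-.066,.018])):
    M=two(uvs,sm);r=fit(ps,M,SL,x0);r3=fit(ps,M,SL,x0,free=3);res[n]=r3[0]
    print(n,[int(m.sum()) for m in M],np.round(r[0],4),round(r[1],3),np.round(r3[0],4),round(r3[1],3))
ex=[box(*res[k][:2],.018,res[k][2],SL) for k in"ab"]
M=two([(272,188),(165,230)],lambda p:white(p)|sm(p))
r=fit(ps,M,PL,[.5285,.2554,-.147,0],extra=ex);r2=fit(ps,M,PL,[.5285,.2554,-.147,0],extra=ex,free=3)
print([int(m.sum()) for m in M],"panel",np.round(r[0],4),r[1],np.round(r2[0],4),r2[1]);P=r2[0]
c,s=np.cos(P[2]),np.sin(P[2])
for k in"ab":
    d=res[k][:2]-P[:2];print(k,"in panel",np.round([c*d[0]+s*d[1],-s*d[0]+c*d[1],res[k][2]-P[2]],4))
E
python3 c.py
```

```text
a [726, 1263] [ 0.5352  0.3102 -0.1349  0.0209] 0.186 [ 0.5355  0.312  -0.1372] 0.195
b [844, 1152] [ 0.5231  0.1975 -0.0683  0.0202] 0.18 [ 0.5236  0.1988 -0.0688] 0.192
[6502, 17502] panel [ 0.5285  0.2551 -0.1482  0.0022] 0.017545115029847968 [ 0.5286  0.2558 -0.1485] 0.019191245903460535
a in panel [-0.0015  0.0566  0.0112]
b in panel [ 0.0035 -0.0571  0.0797]
```

```bash
cat > go.py <<'E'
from h import *
import sys
def go(x,y,z,ang,ex=0):
    """shift and turn (tool frame) so that tool y axis lies along world angle ang (mod pi); smallest turn"""
    s=monitor.read_state();A=R.from_rotvec(s["tcp_rot"]).as_matrix();cur=np.arctan2(A[1,1],A[0,1])
    d=A.T@(np.array([x,y,z])-s["tool_pos"]);t=-((ang-cur+np.pi/2)%np.pi-np.pi/2)
    print("t",round(float(s["time"]),2),"pos",np.round(s["tool_pos"],4),"yang",round(cur,4),"q6",round(s["q"][5],2),"shift",np.round(d,4),"turn",round(t,4),"zaxis",np.round(A[:,2],4),"dist",round(np.linalg.norm(d),3))
def pw(P,u,v):
    c,s=np.cos(P[2]),np.sin(P[2]);return P[0]+c*u-s*v,P[1]+s*u+c*v
P=(.5286,.2556,-.1485);A=(.5354,.311,-.137);B=(.5234,.198,-.0687);F=(.5446,-.2453,-.1937)
if __name__=="__main__": go(*[eval(a) for a in sys.argv[1:]])
E
python3 go.py A[0] A[1] .12 A[2]+np.pi/2
```

```text
t 1.8 pos [0.2173 0.6391 0.2313] yang 1.243 q6 -0.04 shift [-0.4068 -0.2082  0.1113] turn -0.1908 zaxis [ 0. -0. -1.] dist 0.47
```

Emit:
{"fn": "step_arm", "kwargs": {
  "series": [-0.051,-0.026,0,-0.024,-0.102,-0.052,0,-0.048,-0.153,-0.078,0,-0.072,-0.204,-0.104,0,-0.096,-0.255,-0.13,0,-0.12,-0.306,-0.156,0,-0.144,-0.357,-0.182,0.03,-0.168,-0.4068,-0.2082,0.06,-0.191],
  "gripper": 0.6
}}

```text
time: 2.8
tool_pos: [0.5352, 0.312, 0.1733]
tcp_rot: [0.213, 3.132, 0.002]
wrist_force: [0.6, -0.3, -0.5]
width: 0.601
grip_force: 0.0
```

Emit:
{"fn": "step_arm", "kwargs": {
  "series": [0,0,0.05,0,0,0,0.05,0,0,0,0.05,0]
}}

```text
time: 3.18
tool_pos: [0.5338, 0.3139, 0.1242]
tcp_rot: [0.214, 3.133, 0.001]
wrist_force: [-0.8, -0.4, -0.1]
width: 0.603
grip_force: 0.0
```

```bash
python3 go.py A[0] A[1] .0225 A[2]+np.pi/2
```

```text
t 3.17 pos [0.5338 0.3139 0.1242] yang 1.4346 q6 -0.94 shift [-0.0019 -0.0027  0.1017] turn 0.0008 zaxis [ 1.1e-03  7.0e-04 -1.0e+00] dist 0.102
```

Emit:
{"fn": "step_arm", "kwargs": {
  "series": [-0.002,-0.0025,0.03,0,-0.002,-0.0025,0.06,0,-0.002,-0.0025,0.08,0,-0.002,-0.0025,0.092,0,-0.002,-0.0025,0.099,0,-0.002,-0.0025,0.1,0]
}}

```text
time: 3.92
tool_pos: [0.5352, 0.3106, 0.0231]
tcp_rot: [0.214, 3.134, 0.0]
wrist_force: [-0.8, -0.6, -0.3]
width: 0.6
grip_force: 0.0
```

```bash
python3 - <<'E'
from h import *
p=viewer.read_camera("side");cv2.imwrite("pics/s2.png",cv2.resize(p["image"][110:270,190:350,::-1],(640,640))[:600])
E
python3 go.py A[0] A[1] .0225 A[2]+np.pi/2
```

```text
t 3.98 pos [0.5354 0.3106 0.0233] yang 1.434 q6 -0.95 shift [0.     0.0004 0.0008] turn 0.0002 zaxis [ 6.e-04  3.e-04 -1.e+00] dist 0.001
```

View pics/s2.png

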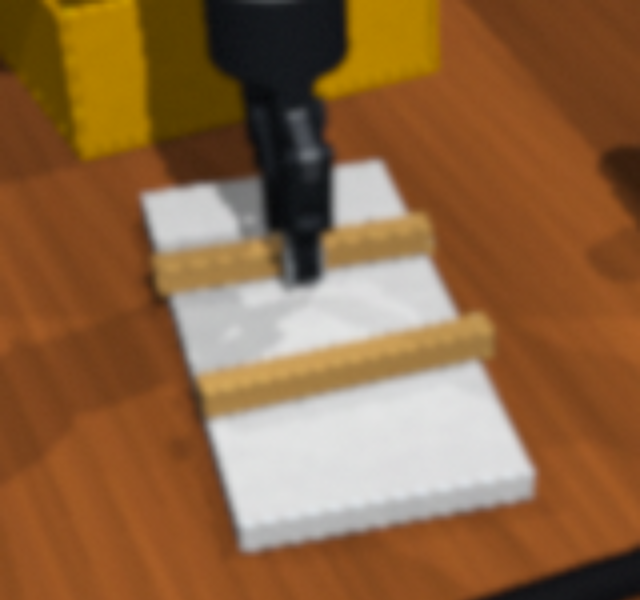

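The fingers straddle stick A: near finger at about (300,265) in the crop, stick between (155,275) and (430,235). Closing.

Emit:
{"fn": "step_arm", "kwargs": {
  "series": [0,0,0,0,0,0,0,0,0,0,0,0,0,0,0,0,0,0,0,0],
  "gripper": 0,
  "newtons": 25
}}

```text
time: 4.6
tool_pos: [0.5356, 0.3107, 0.0236]
tcp_rot: [0.215, 3.133, 0.001]
wrist_force: [-0.7, -0.8, 6.0]
width: 0.2
grip_force: 26.2
```

```bash
python3 go.py A[0] A[1] .0225 A[2]+np.pi/2; python3 go.py "pw(P,0.000,.12)[0]" "pw(P,.000,.12)[1]" .031 P[2]+np.pi/2
```

```text
t 4.6 pos [0.5356 0.3107 0.0236] yang 1.434 q6 -0.95 shift [0.0003 0.0003 0.0011] turn 0.0002 zaxis [ 1.2e-03  6.0e-04 -1.0e+00] dist 0.001
t 4.6 pos [0.5356 0.3107 0.0236] yang 1.434 q6 -0.95 shift [-0.002   0.0645 -0.0073] turn 0.0117 zaxis [ 1.2e-03  6.0e-04 -1.0e+00] dist 0.065
```

Emit:
{"fn": "step_arm", "kwargs": {
  "series": [0,0,-0.004,0,0,0.004,-0.008,0,0,0.02,-0.008,0.004,-0.001,0.04,-0.008,0.008,-0.002,0.055,-0.008,0.0117,-0.002,0.063,-0.008,0.0117,-0.002,0.0645,-0.006,0.0117,-0.002,0.0645,-0.003,0.0117]
}}

```text
time: 5.6
tool_pos: [0.5456, 0.3738, 0.0255]
tcp_rot: [-0.233, -3.133, 0.001]
wrist_force: [-0.2, 0.4, -0.3]
width: 0.205
grip_force: 25.5
```

Emit:
{"fn": "step_arm", "kwargs": {
  "series": [0,0,0.001,0,0,0,0.002,0,0,0,0.002,0]
}}

```text
time: 5.98
tool_pos: [0.5459, 0.3737, 0.0239]
tcp_rot: [0.234, 3.133, -0.0]
wrist_force: [0.0, 0.0, -0.5]
width: 0.206
grip_force: 25.5
```

```bash
python3 go.py "pw(P,0.000,.12)[0]" "pw(P,.000,.12)[1]" .0236 P[2]+np.pi/2
```

```text
t 5.97 pos [0.5459 0.3737 0.0239] yang 1.4219 q6 -0.86 shift [-0.0004  0.0006  0.0003] turn -0.0004 zaxis [ 0. -0. -1.] dist 0.001
```

Emit:
{"fn": "step_arm", "kwargs": {
  "series": [0,0.0005,0.001,0,0,0.0005,0.001,0]
}}

```text
time: 6.22
tool_pos: [0.546, 0.3741, 0.0237]
tcp_rot: [0.233, 3.133, -0.001]
wrist_force: [-1.9, -2.8, 3.9]
width: 0.204
grip_force: 26.2
```

Emit:
{"fn": "step_arm", "kwargs": {
  "series": [0,0,0,0,0,0,0,0,0,0,0,0],
  "gripper": 0.55
}}

```text
time: 6.6
tool_pos: [0.5458, 0.3746, 0.0226]
tcp_rot: [-0.233, -3.133, 0.0]
wrist_force: [-0.4, -0.9, -0.1]
width: 0.557
grip_force: 0.0
```

Emit:
{"fn": "step_arm", "kwargs": {
  "series": [0,0,-0.015,0,0,0,-0.04,0,0,0,-0.08,0,0,0,-0.1,0,0,0,-0.1,0]
}}

```text
time: 7.22
tool_pos: [0.5475, 0.3756, 0.1258]
tcp_rot: [0.233, 3.129, 0.005]
wrist_force: [-0.4, -1.0, -0.2]
width: 0.551
grip_force: 0.0
```

```bash
python3 go.py B[0] B[1] .0235 B[2]+np.pi/2
```

```text
t 7.22 pos [0.5475 0.3756 0.1258] yang 1.4223 q6 -0.86 shift [-0.0021 -0.1795  0.1017] turn -0.0798 zaxis [ 0.0044  0.0028 -1.    ] dist 0.206
```

Emit:
{"fn": "step_arm", "kwargs": {
  "series": [0,-0.04,0,-0.02,-0.001,-0.09,0,-0.04,-0.001,-0.14,0,-0.06,-0.002,-0.179,0.02,-0.08,-0.002,-0.179,0.05,-0.08,-0.002,-0.179,0.06,-0.08,-0.002,-0.179,0.06,-0.08],
  "gripper": 0.6
}}

```text
time: 8.1
tool_pos: [0.5201, 0.1971, 0.0613]
tcp_rot: [-0.107, -3.137, 0.002]
wrist_force: [0.4, -0.7, 0.3]
width: 0.599
grip_force: 0.0
```

```bash
cat > chk.py <<'E'
from c import *
E
python3 c.py;  python3 go.py B[0] B[1] .0235 B[2]+np.pi/2
```

```text
a [265, 160] [ 5.899   0.9083 11.5637 -9.1584] 1.0 [0.4727 2.2057 1.9719] 1.0
b [846, 477] [ 0.523   0.1978 -0.0503  0.0205] 0.779 [ 0.5241  0.1997 -0.044 ] 0.782
[6647, 11331] panel [ 0.5282  0.2552 -0.1461  0.0024] 0.47803001053575284 [ 0.5286  0.2558 -0.1465] 0.48033391574451556
a in panel [-0.34    1.9208  2.1184]
b in panel [ 0.0038 -0.0561  0.1026]
t 8.2 pos [0.5218 0.1978 0.0633] yang 1.5031 q6 -1.19 shift [-0.0016  0.0003  0.0398] turn 0.001 zaxis [ 5.e-04  2.e-04 -1.e+00] dist 0.04
```

Arm occludes here, as expected (that check belongs after it's clear). Stick B is unmoved, so I go down on it.

Emit:
{"fn": "step_arm", "kwargs": {
  "series": [-0.0015,0,0.02,0,-0.0015,0,0.033,0,-0.0015,0,0.039,0,-0.0015,0,0.0395,0]
}}

```text
time: 8.7
tool_pos: [0.5226, 0.1972, 0.0231]
tcp_rot: [-0.107, -3.139, 0.0]
wrist_force: [-0.8, 0.0, -0.3]
width: 0.6
grip_force: 0.0
```

Emit:
{"fn": "step_arm", "kwargs": {
  "series": [0,0,0,0,0,0,0,0,0,0,0,0,0,0,0,0,0,0,0,0],
  "gripper": 0,
  "newtons": 25
}}

```text
time: 9.32
tool_pos: [0.5235, 0.1972, 0.0241]
tcp_rot: [0.108, 3.138, 0.001]
wrist_force: [0.1, 0.3, 5.3]
width: 0.201
grip_force: 26.6
```

```bash
python3 go.py "pw(P,-0.000,-.12)[0]" "pw(P,-.000,-.12)[1]" .031 P[2]+np.pi/2
```

```text
t 9.32 pos [0.5235 0.1972 0.0241] yang 1.5023 q6 -1.19 shift [ 0.0085 -0.0611 -0.0069] turn 0.08 zaxis [ 1.3e-03  4.0e-04 -1.0e+00] dist 0.062
```

Emit:
{"fn": "step_arm", "kwargs": {
  "series": [0,0,-0.004,0,0.001,-0.004,-0.008,0.01,0.003,-0.02,-0.008,0.03,0.006,-0.04,-0.008,0.06,0.0085,-0.054,-0.008,0.08,0.0085,-0.061,-0.008,0.08,0.0085,-0.061,-0.005,0.08,0.0085,-0.061,-0.002,0.08]
}}

```text
time: 10.32
tool_pos: [0.5105, 0.137, 0.0253]
tcp_rot: [0.233, 3.133, 0.0]
wrist_force: [0.3, 0.6, -1.0]
width: 0.201
grip_force: 25.9
```

Emit:
{"fn": "step_arm", "kwargs": {
  "series": [0,0,0.001,0,0,0,0.0015,0,0,0,0.0015,0]
}}

```text
time: 10.7
tool_pos: [0.51, 0.1371, 0.0241]
tcp_rot: [-0.232, -3.133, -0.0]
wrist_force: [-2.9, -0.4, 3.7]
width: 0.204
grip_force: 26.4
```

```bash
python3 go.py "pw(P,0.000,-.12)[0]" "pw(P,.000,-.12)[1]" .0236 P[2]+np.pi/2
```

```text
t 10.7 pos [0.51   0.1371 0.0241] yang 1.4227 q6 -1.21 shift [-0.0008 -0.0001  0.0005] turn 0.0004 zaxis [-4.e-04  1.e-04 -1.e+00] dist 0.001
```

Emit:
{"fn": "step_arm", "kwargs": {
  "series": [0,0,0,0,0,0,0,0,0,0,0,0],
  "gripper": 0.55
}}

```text
time: 11.08
tool_pos: [0.5102, 0.1368, 0.0238]
tcp_rot: [0.233, 3.133, 0.0]
wrist_force: [-0.6, -1.0, 0.1]
width: 0.547
grip_force: 0.0
```

Emit:
{"fn": "step_arm", "kwargs": {
  "series": [0,0,-0.015,0,0,0,-0.04,0,0,0,-0.08,0,0,0,-0.13,0,0,-0.03,-0.15,0.1,0,-0.08,-0.15,0.28,0,-0.13,-0.15,0.46,0,-0.19,-0.15,0.64]
}}

```text
time: 12.08
tool_pos: [0.4823, -0.0523, 0.1755]
tcp_rot: [1.212, 2.896, 0.001]
wrist_force: [0.1, -0.1, 0.7]
width: 0.547
grip_force: 0.0
```

```bash
python3 go.py F[0] F[1] .13 F[2]
```

```text
t 12.07 pos [ 0.4823 -0.0523  0.1755] yang 0.7778 q6 -0.94 shift [-0.1812 -0.0911  0.0457] turn 0.9715 zaxis [ 2.6e-03 -3.0e-04 -1.0e+00] dist 0.208
```

Emit:
{"fn": "step_arm", "kwargs": {
  "series": [-0.03,-0.015,0,0.17,-0.07,-0.035,0,0.34,-0.11,-0.055,0,0.51,-0.15,-0.075,0,0.68,-0.181,-0.091,0,0.85,-0.181,-0.091,0,0.97,-0.181,-0.091,0.02,0.97,-0.181,-0.091,0.02,0.97],
  "gripper": 0.7
}}

```text
time: 13.08
tool_pos: [0.5431, -0.2424, 0.1513]
tcp_rot: [-2.414, -2.003, 0.003]
wrist_force: [-0.7, 0.7, -0.1]
width: 0.698
grip_force: 0.0
```

```bash
cat > d.py <<'E'
from fit import *
ps=[viewer.read_camera(n) for n in("side","top")]
for n,p in zip("st",ps): save(p,n+"3.png")
roi=[(215,145,335,250),(45,165,280,300)]
def cut(p,m,i):
    o=np.zeros_like(m);a,b,c,d=roi[i];o[b:d,a:c]=m[b:d,a:c];return o
sm=lambda p:(hsv(p)[...,0]>=14)&(hsv(p)[...,0]<25)&(hsv(p)[...,1]>60)&(hsv(p)[...,2]>90)
P0=(.5286,.2556,-.1485);from go import pw
res={}
for n,v in(("a",.12),("b",-.12)):
    x,y=pw(P0,0,v);uv=[proj(p,np.array([[x,y,.034]]))[0] for p in ps]
    M=[comp(cut(p,sm(p),i),u) for i,(p,u) in enumerate(zip(ps,uv))]
    r=fit(ps,M,SL,[x,y,-.1485,.018]);r3=fit(ps,M,SL,[x,y,-.1485,.018],free=3);res[n]=r3[0]
    print(n,[int(m.sum()) for m in M],np.round(r[0],4),round(r[1],3),np.round(r3[0],4),round(r3[1],3))
ex=[box(*res[k][:2],.018,res[k][2],SL) for k in"ab"]
x0=[*P0,0];M=[comp(cut(p,white(p)|sm(p),i),uv) for i,(p,uv) in enumerate(zip(ps,[(272,188),(165,230)]))]
r2=fit(ps,M,PL,x0,extra=ex,free=3);P=r2[0];print("panel",np.round(P,4),r2[1])
c,s=np.cos(P[2]),np.sin(P[2])
for k in"ab":
    d=res[k][:2]-P[:2];print(k,"in panel",np.round([c*d[0]+s*d[1],-s*d[0]+c*d[1],res[k][2]-P[2]],4))
E
python3 d.py; python3 go.py F[0] F[1] .03 F[2]
```

```text
a [749, 1345] [ 0.5449  0.3714 -0.1445  0.0236] 0.15 [ 0.546   0.3747 -0.1469] 0.211
b [925, 1138] [ 0.5092  0.1362 -0.144   0.0213] 0.167 [ 0.5098  0.1377 -0.1371] 0.181
panel [ 0.5286  0.2558 -0.1488] 0.019488755954359144
a in panel [-0.0005  0.1202  0.0018]
b in panel [-0.0011 -0.1196  0.0116]
t 13.18 pos [ 0.5444 -0.2428  0.153 ] yang -0.1858 q6 -0.28 shift [-0.0025  0.0009  0.123 ] turn 0.0079 zaxis [-1.7e-03  8.0e-04 -1.0e+00] dist 0.123
```

View pics/s3.png

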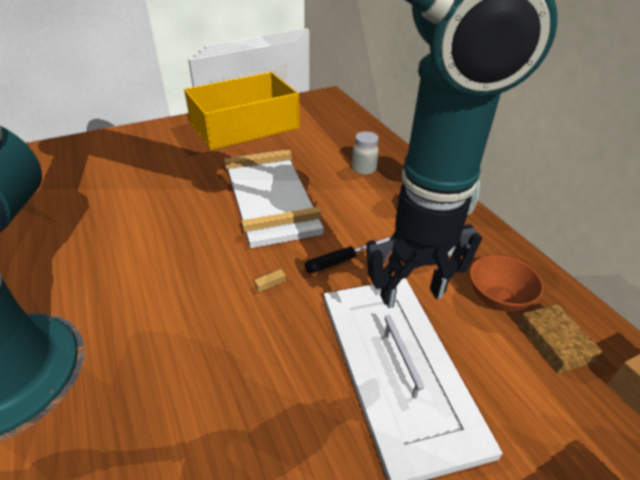

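View pics/t3.png

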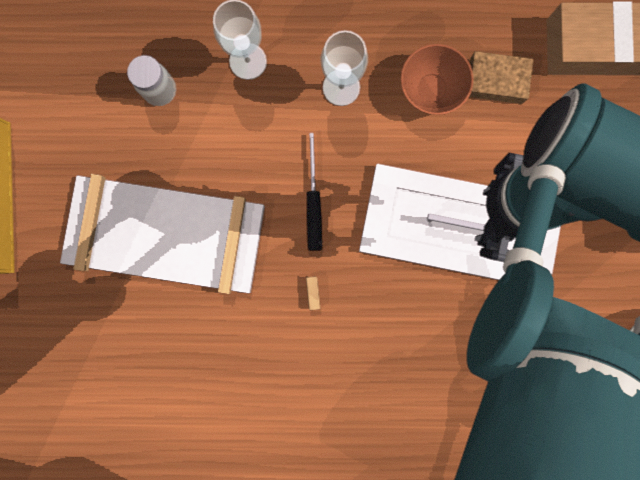

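Both sticks are square at about ±120 mm and the panel has not moved. I check the handle end points from the top image, then descend.

```bash
python3 - <<'E'
from fit import *
p=viewer.read_camera("top")
im=cv2.imread("pics/top1.png");g=cv2.cvtColor(im,cv2.COLOR_BGR2HSV).astype(int)
b=box(.5446,-.2453,.042,-.1937,(.01,.13,.01));uv=proj(p,b[b[:,2]>.05]);print("pred top-face px",np.round(uv,1).tolist())
for a in((428,216),(506,232)): print(atz(p,a,.052))
c=im[195:255,400:535];cv2.polylines(c,[cv2.convexHull(((uv-[400,195])*1).astype(np.int32))],True,(0,0,255),1)
cv2.imwrite("pics/hd.png",cv2.resize(np.hstack([c]),None,fx=5,fy=5,interpolation=cv2.INTER_NEAREST))
E
python3 go.py F[0] F[1] .028 F[2]
```

```text
pred top-face px [[505.7, 234.6], [426.1, 218.5], [506.8, 228.5], [427.3, 212.5]]
[ 0.5563404  -0.18362579  0.052     ]
[ 0.53129836 -0.30872407  0.052     ]
t 13.22 pos [ 0.5449 -0.243   0.1536] yang -0.1861 q6 -0.28 shift [-0.0023  0.0003  0.1256] turn 0.0076 zaxis [-6.e-04  3.e-04 -1.e+00] dist 0.126
```

View pics/hd.png

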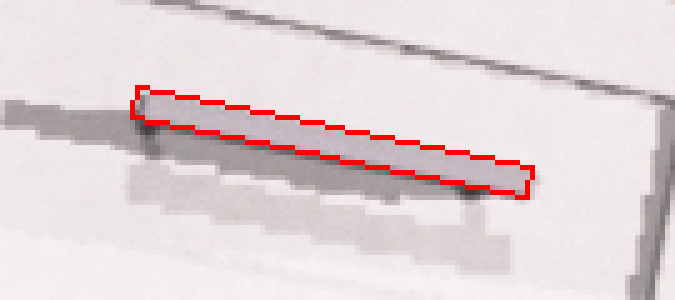

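The predicted outline sits on the bar, with ends at about (427,216) and (506,232). Descend and grasp.

Emit:
{"fn": "step_arm", "kwargs": {
  "series": [-0.002,0,0.03,0.0076,-0.002,0,0.06,0.0076,-0.002,0,0.085,0.0076,-0.002,0,0.105,0.0076,-0.002,0,0.117,0.0076,-0.002,0,0.123,0.0076,-0.002,0,0.1256,0.0076,-0.002,0,0.1256,0.0076]
}}

```text
time: 14.22
tool_pos: [0.5452, -0.2458, 0.0288]
tcp_rot: [2.427, 1.994, 0.001]
wrist_force: [-0.9, -0.4, 0.6]
width: 0.701
grip_force: 0.0
```

```bash
python3 go.py F[0] F[1] .028 F[2]
```

```text
t 14.22 pos [ 0.5452 -0.2458  0.0288] yang -0.1953 q6 -0.27 shift [ 0.0004 -0.0007  0.0008] turn -0.0016 zaxis [ 9.e-04 -4.e-04 -1.e+00] dist 0.001
```

Emit:
{"fn": "step_arm", "kwargs": {
  "series": [0,0,0,0,0,0,0,0,0,0,0,0,0,0,0,0,0,0,0,0,0,0,0,0,0,0,0,0],
  "gripper": 0,
  "newtons": 70
}}

```text
time: 15.1
tool_pos: [0.545, -0.2457, 0.0288]
tcp_rot: [2.427, 1.994, 0.0]
wrist_force: [-2.1, 0.7, 4.9]
width: 0.1
grip_force: 69.2
```

Emit:
{"fn": "step_arm", "kwargs": {
  "series": [0,0,-0.004,0,0,0,-0.012,0,0,0,-0.024,0,0,0,-0.04,0,0,0,-0.06,0,0,0,-0.08,0,0,0,-0.1,0,0,0,-0.1,0]
}}

```text
time: 16.1
tool_pos: [0.5468, -0.2466, 0.1316]
tcp_rot: [2.423, 1.991, 0.004]
wrist_force: [0.1, 0.0, -6.0]
width: 0.097
grip_force: 68.3
```

```bash
python3 go.py P[0] P[1] .128 P[2]; python3 -c "
from h import *
print(np.round(monitor.read_state()['torque'],3))
for n in ('side','top'):
  p=viewer.read_camera(n);save(p,n[0]+'4.png')"
```

```text
t 16.1 pos [ 0.5468 -0.2466  0.1316] yang -0.1953 q6 -0.27 shift [ 0.4891 -0.1153  0.0021] turn -0.0468 zaxis [ 0.0053 -0.0027 -1.    ] dist 0.503
[-0.02  -0.049 -0.022]
```

View pics/s4.png

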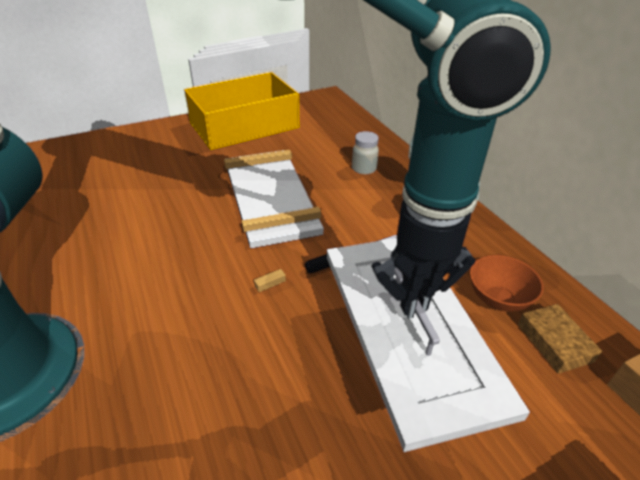

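Drawer front is held level, underside near 0.10 m. Carrying it over.

Emit:
{"fn": "step_arm", "kwargs": {
  "series": [0.01,-0.002,0,0,0.03,-0.007,0,0,0.06,-0.014,0,-0.005,0.1,-0.023,0,-0.01,0.145,-0.034,0,-0.015,0.19,-0.045,0,-0.02,0.235,-0.055,0,-0.025,0.28,-0.066,0,-0.03]
}}

```text
time: 17.2
tool_pos: [0.533, 0.0447, 0.1277]
tcp_rot: [-2.396, -2.031, 0.001]
wrist_force: [1.2, -0.2, -6.0]
width: 0.096
grip_force: 68.4
```

Emit:
{"fn": "step_arm", "kwargs": {
  "series": [0.045,-0.011,0,-0.005,0.09,-0.021,0,-0.01,0.13,-0.031,0,-0.015,0.165,-0.039,0,-0.017,0.188,-0.045,0,-0.017,0.203,-0.048,0,-0.017,0.209,-0.049,0,-0.017,0.209,-0.049,0,-0.017]
}}

```text
time: 18.2
tool_pos: [0.5202, 0.256, 0.128]
tcp_rot: [2.379, 2.051, -0.001]
wrist_force: [-0.1, 0.5, -5.5]
width: 0.098
grip_force: 68.4
```

Emit:
{"fn": "step_arm", "kwargs": {
  "series": [0,0,0,0,0,0,0.01,0,0,0,0.02,0,0,0,0.02,0]
}}

```text
time: 18.7
tool_pos: [0.519, 0.2552, 0.1063]
tcp_rot: [-2.38, -2.049, 0.006]
wrist_force: [-0.2, -0.0, -5.7]
width: 0.102
grip_force: 68.4
```

```bash
python3 go.py P[0] P[1] .09 P[2]; python3 -c "
from h import *
for n in ('side','top'):
  p=viewer.read_camera(n);save(p,n[0]+'5.png')"
```

```text
t 18.7 pos [0.519  0.2552 0.1063] yang -0.1488 q6 0.56 shift [0.0019 0.0095 0.0163] turn -0.0003 zaxis [-0.0034 -0.0015 -1.    ] dist 0.019
```

View pics/t5.png

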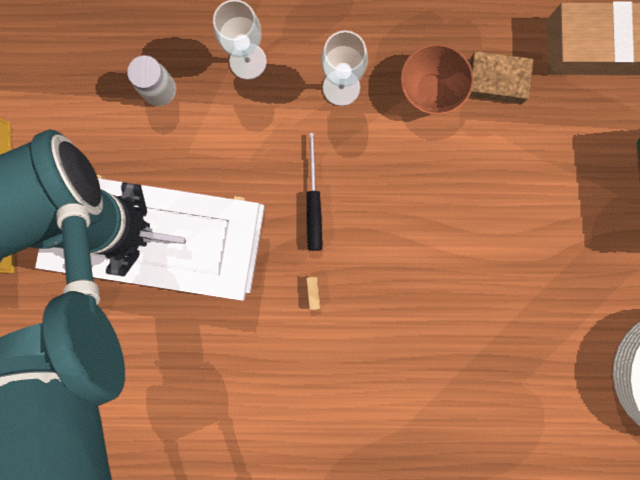

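The front hovers over the panel, its right end near column 263 and the stick ends visible at its upper edge. It needs about 10 mm in +x. I correct that while lowering to roughly 8 mm above the sticks.

Emit:
{"fn": "step_arm", "kwargs": {
  "series": [0.001,0.003,0,0,0.002,0.006,0,0,0.002,0.0095,0.005,0,0.002,0.0095,0.012,0,0.002,0.0095,0.02,0,0.002,0.0095,0.027,0,0.002,0.0095,0.033,0,0.002,0.0095,0.033,0]
}}

```text
time: 19.8
tool_pos: [0.5294, 0.2564, 0.0744]
tcp_rot: [-2.379, -2.051, 0.003]
wrist_force: [0.3, 0.2, -5.9]
width: 0.101
grip_force: 68.4
```

```bash
python3 go.py P[0] P[1] .0648 P[2]; python3 - <<'E'
from fit import *
ps=[viewer.read_camera(n) for n in("side","top")]
for n,p in zip("st",ps): save(p,n+"6.png")
# compare visible edges: sharp overlay of expected front outline (tool pose) and of panel
s=monitor.read_state();z=s["tool_pos"][2]-.0288
for n,p in zip("st",ps):
    im=p["image"][:,:,::-1].copy()
    im=cv2.resize(im,None,fx=3,fy=3)
    for b,c in((box(s["tool_pos"][0],s["tool_pos"][1],z,-.1488,PL),(0,0,255)),(box(.5286,.2556,0,-.1485,PL),(255,0,0))):
        h=cv2.convexHull(((proj(p,b)+.5)*3).astype(np.int32));cv2.polylines(im,[h],True,c,1)
    a=(220,140,340,260) if n=="s" else(30,160,280,310)
    im=im[a[1]*3:a[3]*3,a[0]*3:a[2]*3];cv2.imwrite(f"pics/{n}6o.png",im)
a=cv2.imread("pics/s6o.png");b=cv2.imread("pics/t6o.png")
b=cv2.resize(b,(600,360));o=np.zeros((600,600,3),np.uint8);o[:360]=b;o[360:,:240]=cv2.resize(a,(240,240));cv2.imwrite("pics/o6.png",b);cv2.imwrite("pics/o6s.png",cv2.resize(a,(600,600)))
E
```

```text
t 19.8 pos [0.5294 0.2564 0.0744] yang -0.1482 q6 0.56 shift [-0.0009 -0.0007  0.0096] turn 0.0003 zaxis [-1.5e-03 -7.0e-04 -1.0e+00] dist 0.01
```

View pics/o6s.png

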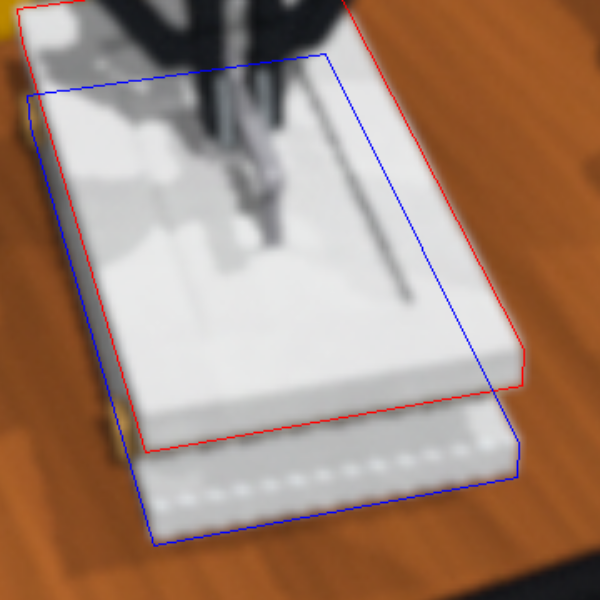

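The red outline (front at the tool pose) and the blue one (panel) both match the image edges, so it is lined up. Lowering gently.

Emit:
{"fn": "step_arm", "kwargs": {
  "series": [-0.001,-0.0005,0.002,0,-0.001,-0.0005,0.004,0,-0.001,-0.0005,0.0055,0,-0.001,-0.0005,0.0065,0,-0.001,-0.0005,0.0075,0,-0.001,-0.0005,0.008,0,-0.001,-0.0005,0.0085,0,-0.001,-0.0005,0.009,0]
}}

```text
time: 20.9
tool_pos: [0.5295, 0.2558, 0.0663]
tcp_rot: [-2.38, -2.051, -0.0]
wrist_force: [-0.6, -0.1, -4.9]
width: 0.099
grip_force: 68.4
```

Emit:
{"fn": "step_arm", "kwargs": {
  "series": [0,0,0.0005,0,0,0,0.001,0]
}}

```text
time: 21.15
tool_pos: [0.5295, 0.2558, 0.0653]
tcp_rot: [2.38, 2.051, 0.0]
wrist_force: [0.7, 0.0, -6.9]
width: 0.101
grip_force: 68.4
```

Emit:
{"fn": "step_arm", "kwargs": {
  "series": [-0.0005,0,0.0005,0,-0.0005,0,0.001,0]
}}

```text
time: 21.4
tool_pos: [0.5294, 0.2554, 0.0648]
tcp_rot: [-2.38, -2.051, -0.0]
wrist_force: [-1.4, -0.5, 0.4]
width: 0.097
grip_force: 69.2
```

Emit:
{"fn": "step_arm", "kwargs": {
  "series": [0,0,0.0005,0,0,0,0.0005,0]
}}

```text
time: 21.65
tool_pos: [0.5295, 0.2553, 0.0648]
tcp_rot: [2.38, 2.051, 0.0]
wrist_force: [-5.0, -2.2, 5.8]
width: 0.098
grip_force: 69.9
```

The weight is on the sticks. Release and rise.

Emit:
{"fn": "step_arm", "kwargs": {
  "series": [0,0,-0.0005,0,0,0,-0.0005,0]
}}

```text
time: 21.9
tool_pos: [0.5295, 0.2553, 0.0648]
tcp_rot: [2.38, 2.051, 0.0]
wrist_force: [-5.2, -1.2, 5.1]
width: 0.101
grip_force: 69.9
```

Emit:
{"fn": "step_arm", "kwargs": {
  "series": [0,0,0,0,0,0,0,0,0,0,0,0,0,0,0,0],
  "gripper": 0.6
}}

```text
time: 22.4
tool_pos: [0.5296, 0.2553, 0.0643]
tcp_rot: [2.38, 2.051, 0.001]
wrist_force: [0.6, 0.7, 0.1]
width: 0.602
grip_force: 0.0
```

Emit:
{"fn": "step_arm", "kwargs": {
  "series": [0,0,-0.01,0,0,0,-0.03,0,0,0,-0.06,0,0,0,-0.1,0,0,0,-0.14,0,-0.04,0.01,-0.16,0,-0.09,0.02,-0.16,0,-0.14,0.03,-0.16,0]
}}

```text
time: 23.4
tool_pos: [0.5391, 0.1114, 0.2271]
tcp_rot: [2.377, 2.051, 0.005]
wrist_force: [-0.1, 0.4, 0.0]
width: 0.598
grip_force: 0.0
```

Emit:
{"fn": "step_arm", "kwargs": {
  "series": [-0.05,0.01,0,0,-0.1,0.02,0,0,-0.15,0.03,0,0,-0.2,0.04,0,0,-0.22,0.04,0,0,-0.22,0.04,0,0,-0.22,0.04,0,0]
}}

```text
time: 24.28
tool_pos: [0.5455, -0.11, 0.2248]
tcp_rot: [-2.379, -2.051, -0.001]
wrist_force: [-0.4, 0.6, -0.0]
width: 0.603
grip_force: 0.0
```

```bash
python3 - <<'E'
from fit import *
ps=[viewer.read_camera(n) for n in("side","top")]
roi=[(200,100,345,260),(30,160,285,310)];M=[]
for p,a,uv in zip(ps,roi,[(272,200),(165,260)]):
    m=white(p);o=np.zeros_like(m);o[a[1]:a[3],a[0]:a[2]]=m[a[1]:a[3],a[0]:a[2]];M.append(o)
# fit front with the panel+sticks drawn
from go import pw
P=(.5286,.2556,-.1485)
ex=[box(P[0],P[1],0,P[2],PL)]
M=[comp(m,uv) for m,uv in zip(M,[(272,185),(165,250)])]
r=fit(ps,M,PL,[P[0],P[1],P[2],.036],extra=ex);print([int(m.sum()) for m in M],np.round(r[0],4),r[1])
a=cv2.resize(ps[0]["image"][110:270,190:350,::-1],(500,500));b=cv2.resize(ps[1]["image"][130:330,20:340,::-1],(300,188))
o=np.zeros((500,800,3),np.uint8);o[:,:500]=a;o[:188,500:]=b;cv2.imwrite("pics/fin.png",o)
print(np.round(monitor.read_state()["tool_pos"],3))
E
```

```text
[7664, 19059] [ 0.5289  0.2538 -0.1475  0.0381] 0.01683443725130661
[ 0.545 -0.11   0.224]
```

View pics/fin.png

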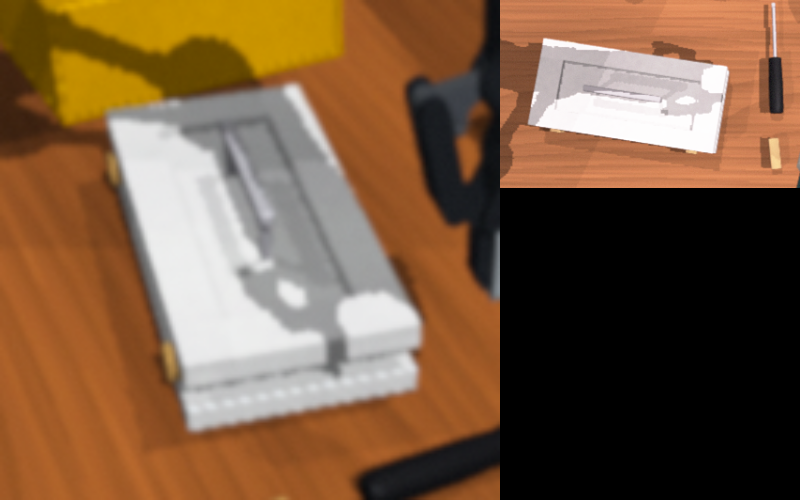

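The front rests on both sticks, whose ends show at about (112,170) and (172,360). It is within about 2 mm of the panel, 36 mm up, and the bystanders are untouched. Handing in.

```bash
python3 -c "
from workcell import job
print(job.finish_job())"
```

```text
the job is handed in; nothing more can be done
None
```

I handed in the job at about 24 s: the sticks lie square about 4 cm from each panel end, and the drawer front rests on both, handle up, lined up over the panel within about 2 mm and released, with the panel and the other things left where they were.

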